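# Tag the solvent tank, then crack its stuck lid and hold it ajar

### The arm

A 6-joint arm with a two-finger parallel gripper is mounted at the origin on the work surface. World frame = base frame: x ahead of the robot, y to its left, z up, the work surface at z = 0. Lengths are in mm, angles in degrees, forces in N, time in s.
With the tool pointing down it reaches from about 350 to 850 mm from the base axis. Payload 8.1 kg.
Tool frame: the origin (TCP) lies midway between the tips of the shut fingers; the grasp point (between the pads) lies 19 mm behind it; z points along the fingers, y is the line along which they close (so a half turn about z gives the same grasp; the last joint's range is limited). The gripper opens to 85 mm and grips with 20 to 120 N. Pads are 22 mm wide; open, the fingers measure 114 mm over their backs; the gripper's body (76 mm by 85 mm) begins 54 mm behind the grasp point. The pads swing forward as they close: fully open they stand 13 mm farther back than shut.
Start: joints at [-73.132, 7.471, 85.268, -0, 87.261, -4.893], TCP at [222.461, -557.24, 231.292] pointing down, gripper open.
Joint ranges: [-169.43, 169.43], [-51.17, 129.36], [1.28, 143.12], [-76.62, 256.62], [0, 156.53], [-152.29, 152.29]. Speed limits (degrees/s): [136.94, 136.94, 159.86, 180, 180, 180].

### API

Orientations are given as [roll, pitch, yaw] about the fixed x, y, z axes, in that order (R = Rz(yaw) Ry(pitch) Rx(roll)).
In Python, from bench import r gives the robot as it stands.
- The arm moves only by the tool apply_moves, never from a script. Its argument "steps" is a list of rows, each a list of 7 numbers: the opening, from -1 (shut) to 1 (fully open), then the shift along the tool's x, y, z in mm, then the turn, a rotation vector about the tool's x, y, z in units of 5 degrees (1.0 is 5 degrees). A call has exactly 8 rows; each row shifts and turns the commanded pose from where the row before left it, along the tool's axes as they then stand; what a row does not reach is not made up. A row lasts 1/10 s, in which the tool goes at most 50 mm and 8.59 degrees, less where a joint would pass 70% of its speed; a pose out of reach is approached as far as the arm can. A call is refused whole if a number of a shift passes 50 or a number of a turn 1, either way. A call with a gripper value outside its range is refused whole. The fingers move at their own pace and stop on an object; "squeeze" is the grip in N (left out, the last holds). Time passes only in rows, so rows that do not move let the fingers close, or fill a call up. It gives the time, the measured TCP pose, the force, the opening and the grip force at its end, in the units of the state.
- r.sense(): the state, without advancing time (a new reading comes with each control period).
- r.snapshot(name): name is "side" or "top"; returns a dict with "color" (480x640x3 uint8, blue, green, red), "depth" (480x640 float32, mm along the optical axis (not along the pixel's ray), 0 where there is no reading), "mtx" (3x3 intrinsics, pixels), "T" (4x4, takes a point from camera to world coordinates). Camera axes: x right, y down, z forward; pixel columns grow to the right and rows downward; lengths in mm; the calibration is good to about 2 mm. A picture is of the moment at which its call begins.
- r.hand_in(): hands the job in; it is judged then, once.
The state is a dict: "time": time; "joint_pos": joint angles; "qd": joint speeds; "joint_efforts": joint torques, N m; "tool_pos": TCP position; "tcp_rot": TCP orientation; "ft_force": force on the tool from outside, world axes, zero at the start; "wrist_torque": the same for the moment, N m; "finger_gap": finger opening in mm; "grip_force": force on a finger pad.
Only numpy, scipy, OpenCV 4.12 (cv2) and the standard library are available. Lean on these libraries where they do the work, as an engineer would, in place of code of your own. Each camera call takes 0.05 s, during which the arm holds its last target. There are 200 camera calls.

### The job

The solvent tank is about to be vented: take the metal tag out of its wooden stand, hook it over the steel rail a good hand's breadth to one side of the upright brass pointer, slide it along the rail, still hooked on, until its middle stands over the pointer, and let go of it there. Then take the handle of the tank's stuck lid, pull up until the sticky seal gives, and finish while still holding the lid slightly open, its front edge raised about 40 mm (do not let it fly open). Leave the other things on the bench where they are.

Things in the scene. Friction and masses are not known exactly. Their poses are not given: they have to be found in the camera images.
- tag: Rigid metal tag (160 g, varies) with an inverted-U hook, upright at the start in the stand's slot (up to 0.05 rad aslant). Origin: inner apex of the hook's roof, which rests on the rail. x: thickness, y: along the rail once hung, z up. Legs at x = -14 mm (4 thick, 24 wide, from z = -45 to -110 a 70 wide plate) and x = +15 mm (6 thick, 24 wide, down to z = -55); 24 mm gap, open downward.
- tag_grip (a point): Point on the tag's grip tab, 28 mm straight above the tag's origin. The tab is flat: 8 mm thick (tag's x), 30 mm wide (y), from 5 to 50 mm above the origin; take it from above across its thickness. The hook is lowered onto the rail from above, either side facing the robot; it balances upright when hung.
- stand: Fixed wooden block that holds the tag, 60 (x) x 100 (y) x 55 mm high, origin at its underside below the tag's origin, same axes as the tag at the start. Slot 5.5 mm wide, 73 mm long, 35 mm deep; its floor is 20 mm up, so the tag must be lifted 35 mm straight up to leave it.
- rail: Fixed rail: round steel bar 12 mm thick along y, axis 200 mm above the origin, 320 mm long, on 14 mm posts at y = +-162 mm that end at 206 mm; foot plank 70 x 360 x 18 mm. Origin: centre of the foot's underside, on the bench. Hung, the tag's origin is at z = 207 mm. Hook it on between y = -135 and +135 mm.
- pointer: Fixed upright brass pointer, the mark, on the foot plank right under the bar: foot 22 mm wide, stem 12 mm, pointed, 57 mm tall, its tip 22 mm below the hung tag's plate. Origin: centre of its underside, 18 mm above the bench; y along the rail. Stands up to 90 mm either side of the rail's middle.
- tank: Fixed green painted steel solvent tank, 200 (x) x 220 (y) x 110 mm high, closed by a hinged lid; origin: centre of its underside. The lid's hinge is along its far (+x) upper edge, the handle near its front (-x) edge.
- lid (a joint): Opening angle of the tank's lid, rad: 0 shut, 0.8 stop. Lid 214 (x) x 230 (y) x 8 mm, 0.5 kg. The seal sticks: a slow upward pull of about 16 N at the handle starts it; that falls to about 9 N by 0.05 rad and 5 N beyond 0.13 rad (3 N is the weight). Let go, it sinks back below 0.1 rad. Front edge up 42 mm at 0.2 rad.
- lid_handle (a point): Middle of the lid's handle: round steel bar 12 mm thick, 100 mm long between two end posts, along the tank's y axis, 40 mm above the lid's top face; pinch it from above across the tank's x. 190 mm in front of the hinge and 50 mm above it when shut; moves with the lid.
- lid_hinge (a point): Point on the lid's hinge axis, which runs along the tank's y axis, 112 mm above the bench, in line with the handle's middle.
- glue: Bystander: white glue bottle, 56 mm diameter, 150 mm tall; leave it. Origin: underside.
- tape: Bystander: roll of paper tape lying flat, 100 mm across, 25 mm high; leave it. Origin: underside.
- driver: Bystander: screwdriver lying on the bench, about 200 mm long; leave it. Origin: underside.
- mug: Bystander: white mug, 76 mm across, 90 mm tall; leave it. Origin: underside.
- offcut: Bystander: wood offcut 120 x 50 x 35 mm; leave it. Origin: underside.
- tin: Bystander: steel tin, 100 mm diameter, 120 mm tall; leave it. Origin: underside.
- square: Bystander: try square lying flat, wooden stock and steel blade; leave it. Origin: underside.
Not all that is in view belongs to the job. Of the things shaped like the tag, the metal one is meant.

How it is judged:
By the outcome, as a careful person would: the job done as asked, in the order asked, and still so for the second after the job is handed in, while the arm keeps its last pose, push and grip.
It also fails if it takes over 58 s, if anything falls off the work surface, if the arm or the gripper's body presses on something with over 40 N, if the wrist force passes 120 N, or if a joint passes its speed limit or range.

## Working session

There is one attempt and no reset: what is moved stays moved. The work goes in short steps, Python scripts to look and compute and a tool call to move; the robot and the scene stay as the last step left them, time stands still between calls to the robot, and variables do not carry over. Pictures are saved under pics/ and viewed, at most 10 in all, crops included, and the job is handed in when it is done.

Besides the shell and the picture viewer there is one more tool, called by a JSON object that holds its "method" and its "body", one argument or row to a line. apply_moves: Moves the arm, as the interface text tells. Its arguments: {"type":"object","properties":{"steps":{"type":"array"},"squeeze":{"type":"number"}},"required":["steps"]}

```bash
mkdir -p pics; ls; python3 - <<'E'
from bench import r
import cv2,numpy as np
for n in("side","top"):
    s=r.snapshot(n);cv2.imwrite(f"pics/{n}0.png",s["color"]);np.savez(f"{n}0.npz",**s);print(n,s["mtx"].round(1).tolist(),s["T"].round(3).tolist(),(s["depth"]>0).mean())
print(r.sense())
E
```

```text
pics
side [[558.9, 0.0, 316.1], [0.0, 558.9, 245.2], [0.0, 0.0, 1.0]] [[-0.833, -0.372, 0.411, -120.485], [-0.554, 0.553, -0.622, 876.383], [0.004, -0.745, -0.667, 1067.082], [0.0, 0.0, 0.0, 1.0]] 0.9958365885416667
top [[531.3, 0.0, 316.0], [0.0, 531.3, 241.0], [0.0, 0.0, 1.0]] [[-0.015, -0.997, 0.07, 373.287], [-1.0, 0.015, -0.001, 8.086], [0.0, -0.07, -0.998, 1486.999], [0.0, 0.0, 0.0, 1.0]] 0.9959147135416667
{'time': 0.1, 'joint_pos': array([-7.31306214e+01,  7.51012434e+00,  8.53234751e+01, -3.10263020e-04,
        8.72641884e+01, -4.89326463e+00]), 'qd': array([-0.01553568, -0.04636588, -0.09967479, -0.01072929, -0.00898861,
       -0.09701563]), 'joint_efforts': array([ 1.72886434e-03, -5.70952106e+01, -5.01942086e+01, -8.32558180e-05,
        8.09845078e-03, -1.33733042e-05]), 'tool_pos': array([ 222.32512119, -556.73779815,  230.35203205]), 'tcp_rot': array([-1.79902542e+02, -8.03252884e-03,  2.17626514e+01]), 'ft_force': array([0.3361558 , 0.36494535, 0.18034732]), 'wrist_torque': array([-0.01976499, -0.02166418,  0.00145667]), 'grip_force': 0.0, 'finger_gap': 85.63929517843502}
```

View pics/side0.png

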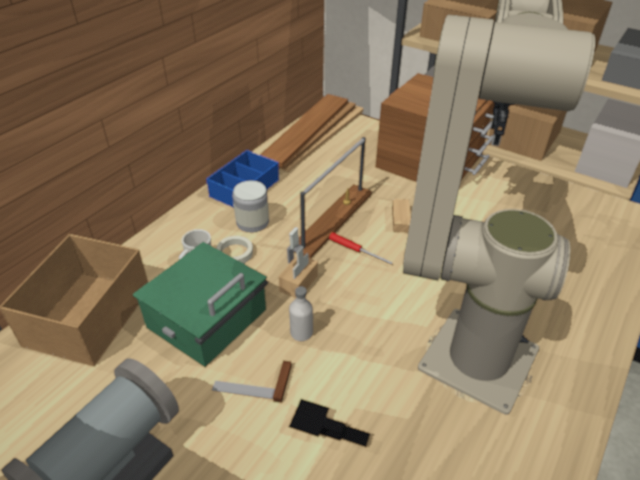

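View pics/top0.png

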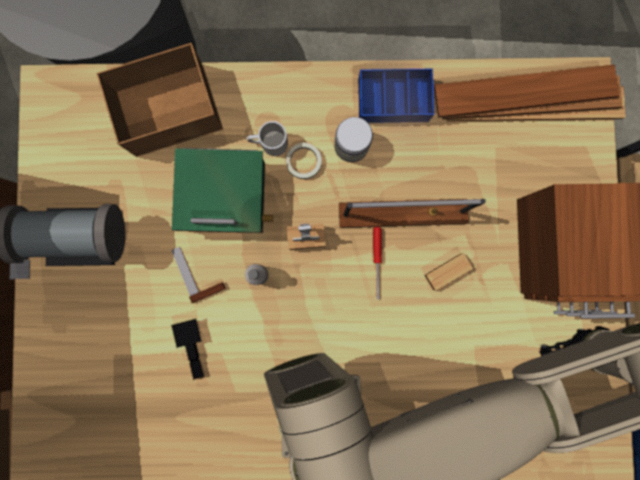

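The side view shows the green tank at (200,300), tag in its stand at (297,255), rail from (303,195) to (363,145) with the brass pointer near (348,198). The top view shows the tag at (305,235), rail from (347,210) to (483,202), pointer at (432,211) and lid handle at (213,221). I'll zoom in.

```bash
cat > h.py <<'E'
import numpy as np,cv2
def load(n): return dict(np.load(n+".npz"))
def cloud(s):
    v,u=np.mgrid[:480,:640];d=s["depth"];K=s["mtx"]
    p=np.stack([(u-K[0,2])/K[0,0]*d,(v-K[1,2])/K[1,1]*d,d],-1)
    return p@s["T"][:3,:3].T+s["T"][:3,3]
def ray(s,u,v,z):
    K=s["mtx"];d=s["T"][:3,:3]@np.array([(u-K[0,2])/K[0,0],(v-K[1,2])/K[1,1],1]);o=s["T"][:3,3]
    return o+d*(z-o[2])/d[2]
def proj(s,p):
    c=(np.asarray(p)-s["T"][:3,3])@s["T"][:3,:3];K=s["mtx"]
    return np.array([K[0,0]*c[0]/c[2]+K[0,2],K[1,1]*c[1]/c[2]+K[1,2]])
E
python3 - <<'E'
from h import *
A=load("side0");B=load("top0")
a=cv2.resize(A["color"][215:305,255:345],(400,400),interpolation=cv2.INTER_CUBIC)
b=cv2.resize(B["color"][205:265,275:335],(400,400),interpolation=cv2.INTER_CUBIC)
c=cv2.resize(A["color"][130:260,280:440],None,fx=2.5,fy=1.53)[:200,:400]
d=cv2.resize(B["color"][190:240,335:495],(400,200))
e=np.vstack([np.hstack([a,b]),np.hstack([c[:198],d[:198]])]);cv2.imwrite("pics/z1.png",e);print(e.shape)
P=cloud(B)
def st(m,nm):
    q=P[m];print(nm,m.sum(),np.percentile(q,[1,50,99],axis=0).round(0).tolist())
hsv=cv2.cvtColor(B["color"],cv2.COLOR_BGR2HSV)
g=(hsv[...,0]>60)&(hsv[...,0]<95)&(hsv[...,1]>100)&(P[...,2]>100)
st(g,"tank")
uv=np.argwhere(g)
rect=cv2.minAreaRect(P[g][:,:2].astype(np.float32));print(rect)
m=np.zeros((480,640),bool);m[195:235,275:330]=1
# high points near stand, rail, handle
m=np.zeros((480,640),bool);m[218:252,285:328]=1
st(m&(P[...,2]>80),"tag");st(m&(P[...,2]>45)&(P[...,2]<65),"stand");print(cv2.minAreaRect(P[m&(P[...,2]>45)&(P[...,2]<65)][:,:2].astype(np.float32)))
m=np.zeros((480,640),bool);m[195:225,335:492]=1
q=P[m&(P[...,2]>185)&(P[...,2]<230)];print("rail",len(q),cv2.minAreaRect(q[:,:2].astype(np.float32)),np.percentile(q[:,2],[5,50,95]))
m=np.zeros((480,640),bool);m[205:235,180:250]=1
q=P[m&(P[...,2]>140)&(P[...,2]<190)];print("handle",len(q),cv2.minAreaRect(q[:,:2].astype(np.float32)),np.percentile(q[:,2],[5,50,95]))
E
```

```text
(598, 800, 3)
tank 5343 [[502.0, 147.0, 115.0], [616.0, 274.0, 121.0], [708.0, 370.0, 129.0]]
((477.70294189453125, -86.1361083984375), (1016.7273559570312, 261.3905334472656), 69.61614227294922)
tag 189 [[373.0, 6.0, 81.0], [492.0, 35.0, 128.0], [514.0, 65.0, 1487.0]]
stand 625 [[456.0, -13.0, 47.0], [484.0, 31.0, 54.0], [518.0, 84.0, 63.0]]
((487.69683837890625, 35.54278564453125), (60.123287200927734, 100.14909362792969), 3.7917072772979736)
rail 695 ((551.886474609375, -236.65310668945312), (13.589006423950195, 337.4314270019531), 0.9429914951324463) [198.87478717 204.49341365 209.44793114]
handle 218 ((520.693115234375, 265.1495666503906), (110.59650421142578, 12.649214744567871), 87.7791748046875) [159.84101305 165.88622647 170.85501873]
```

View pics/z1.png

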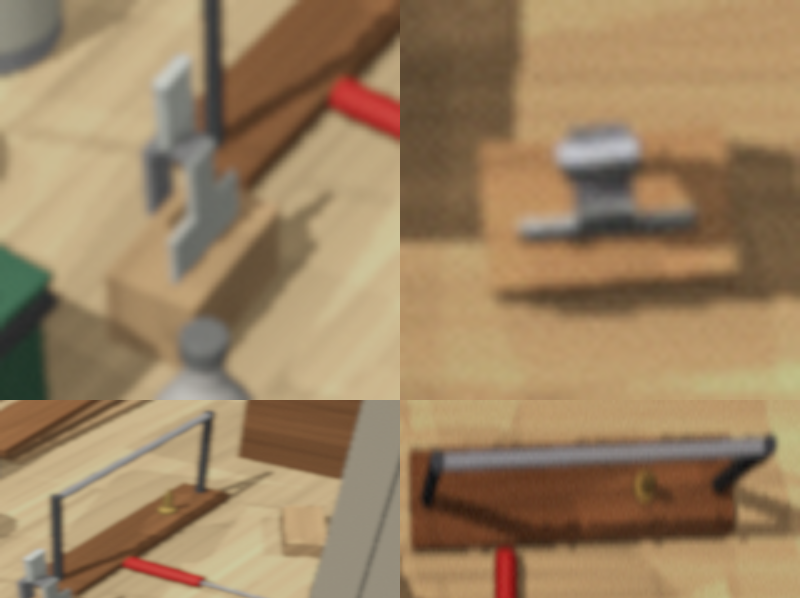

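The crops show the metal tag upright with its plate on the robot side and its hook on the far side. The tab top is at side crop (172,72) → px (293.7,231) and top px (304.7,226). The pointer is at top px (433,212). Next I'll refine these by rays from both views.

```bash
python3 - <<'E'
from h import *
A=load("side0");B=load("top0")
def rect(S,m,z,nm):
    m=cv2.morphologyEx(m.astype(np.uint8),cv2.MORPH_OPEN,np.ones((2,2)))
    n,l,s,c=cv2.connectedComponentsWithStats(m);
    if n<2: return print(nm,"none")
    k=1+s[1:,4].argmax();v,u=np.nonzero(l==k)
    p=np.array([ray(S,a,b,z)[:2] for a,b in zip(u,v)],np.float32)
    print(nm,s[k].tolist(),"rect",cv2.minAreaRect(p),"mean",p.mean(0).round(1))
def roi(m,u0,u1,v0,v1):
    o=np.zeros((480,640),bool);o[v0:v1,u0:u1]=m[v0:v1,u0:u1];return o
for n,S in(("top",B),("side",A)):
    P=cloud(S);h=cv2.cvtColor(S["color"],cv2.COLOR_BGR2HSV);H,Sa,V=[h[...,i].astype(int) for i in range(3)]
    br=(H>18)&(H<35)&(Sa>120)&(V<235)
    R=dict(top=(415,450,200,222),side=(335,362,180,212))[n]
    # brass candidates: on plank, above its top
    m=roi(br&(H>19),*R);v,u=np.nonzero(m);print("brass",n,len(u),u.min() if len(u) else 0,u.max() if len(u) else 0,v.min() if len(u) else 0,v.max() if len(u) else 0)
    rect(S,m,45,"pointer "+n)
    g=(H>60)&(H<95)&(Sa>100)&(abs(P[...,2]-121)<9)
    g=roi(g,*dict(top=(165,275,140,240),side=(130,270,235,360))[n]);rect(S,g,121,"lid "+n)
    R=dict(top=(290,320,218,245),side=(285,312,224,285))[n]
    gr=roi((Sa<70),*R)
    rect(S,gr&(P[...,2]>172)&(P[...,2]<190),180,"tabtop "+n)
    q=P[gr&(P[...,2]>150)&(P[...,2]<190)];print("tab cloud",n,len(q),q.min(0).round(),q.max(0).round(),q.mean(0).round(1))
    R=dict(top=(335,492,195,225),side=(295,370,130,215))[n]
    rr=roi((abs(P[...,2]-203)<9)&(Sa<90),*R);rect(S,rr,205,"rail "+n)
    R=dict(top=(180,250,205,235),side=(195,255,260,320))[n]
    rr=roi((abs(P[...,2]-163)<10)&(Sa<90),*R);rect(S,rr,167,"handle "+n)
S=B
print("tab pix",ray(B,304.7,226,180),ray(A,293.7,231.2,180))
E
```

```text
brass top 1 434 434 211 211
pointer top none
lid top [174, 151, 67, 81, 3185] rect ((603.8115234375, 283.6231384277344), (171.52291870117188, 207.93846130371094), 87.7272720336914) mean [592.5 310.8]
tabtop top [299, 227, 12, 4, 40] rect ((496.8133850097656, 34.19888687133789), (27.173824310302734, 7.440871715545654), 89.16646575927734) mean [496.4  33.1]
tab cloud top 52 [493.  23. 151.] [503.  50. 184.] [498.1  35.2 174.9]
rail top [348, 200, 139, 10, 644] rect ((549.0862426757812, -240.46873474121094), (12.375843048095703, 336.0099792480469), 0.9025030136108398) mean [ 549.4 -240.4]
handle top [191, 220, 45, 6, 206] rect ((517.502197265625, 262.6266784667969), (110.09284210205078, 12.223307609558105), 87.72817993164062) mean [517.5 262.1]
brass side 40 344 349 190 203
pointer side [345, 194, 6, 11, 37] rect ((546.6246337890625, -305.1963806152344), (15.013406753540039, 50.45029067993164), 31.43279266357422) mean [ 543.5 -299.1]
lid side [251, 284, 2, 2, 4] rect ((511.6737976074219, 193.60760498046875), (2.3457140922546387, 3.4741528034210205), 38.52590560913086) mean [511.7 193.6]
tabtop side [291, 229, 8, 9, 44] rect ((493.4963073730469, 40.44017028808594), (12.399214744567871, 34.132164001464844), 2.002835988998413) mean [494.2  40.8]
tab cloud side 111 [494.  18. 150.] [506.  52. 185.] [498.6  38.  167.9]
rail side [301, 138, 66, 61, 391] rect ((547.3672485351562, -231.21926879882812), (20.494070053100586, 347.7987365722656), 0.9278549551963806) mean [ 545.9 -217.7]
handle side [209, 275, 36, 34, 257] rect ((514.652587890625, 271.31512451171875), (117.1921615600586, 18.79530143737793), 87.88873291015625) mean [516.  272.3]
tab pix [503.00767342  33.62291081 180.        ] [500.05684322  36.17458651 180.        ]
```

```bash
python3 - <<'E'
from h import *
A=load("side0");B=load("top0")
def roi(m,u0,u1,v0,v1):
    o=np.zeros((480,640),bool);o[v0:v1,u0:u1]=m[v0:v1,u0:u1];return o
def rect(S,m,z,nm):
    n,l,s,c=cv2.connectedComponentsWithStats(m.astype(np.uint8))
    k=1+s[1:,4].argmax();v,u=np.nonzero(l==k)
    p=np.array([ray(S,a,b,z)[:2] for a,b in zip(u,v)],np.float32)
    print(nm,s[k].tolist(),"rect",np.round(np.hstack(cv2.minAreaRect(p)),1),"mean",p.mean(0).round(1))
for n,S in(("top",B),("side",A)):
    P=cloud(S);h=cv2.cvtColor(S["color"],cv2.COLOR_BGR2HSV);H,Sa,V=[h[...,i].astype(int) for i in range(3)]
    g=(H>55)&(H<98)&(Sa>80)&(abs(P[...,2]-121)<14)
    g=roi(g,*dict(top=(165,275,140,240),side=(130,270,235,360))[n]);rect(S,g,121,"lid "+n)
    R=dict(top=(290,320,218,245),side=(285,312,224,285))[n]
    rect(S,roi((Sa<70),*R)&(P[...,2]>172)&(P[...,2]<190),180,"tabtop "+n)
    R=dict(top=(280,330,218,255),side=(270,325,250,305))[n]
    rect(S,roi(Sa>70,*R)&(abs(P[...,2]-55)<8),55,"stand "+n)
    R=dict(top=(335,492,195,225),side=(295,370,130,215))[n]
    rect(S,roi((abs(P[...,2]-203)<12)&(Sa<90),*R),205,"rail "+n)
    R=dict(top=(180,250,205,235),side=(195,255,260,320))[n]
    rect(S,roi((abs(P[...,2]-163)<12)&(Sa<90),*R),166,"handle "+n)
# pointer hue listing
a=cv2.resize(A["color"][180:216,330:366],(540,540),interpolation=cv2.INTER_NEAREST)
b=cv2.resize(B["color"][200:217,424:441],(255,540),interpolation=cv2.INTER_NEAREST)
cv2.imwrite("pics/p.png",np.hstack([a,b]))
E
```

```text
lid top [173, 149, 89, 82, 6372] rect [606.6 260.1 225.9 211.5  88.1] mean [612.7 263. ]
tabtop top [298, 226, 12, 5, 41] rect [498.6  36.4   8.6  27.6   6.3] mean [498.8  35.8]
stand top [286, 224, 39, 25, 597] rect [487.4  35.4  60.4  99.9   3.9] mean [484.8  34.7]
rail top [347, 199, 139, 10, 651] rect [ 551.6 -238.1   12.4  336.1    0.9] mean [ 551.9 -237.9]
handle top [190, 219, 45, 6, 213] rect [520.2 265.3 110.2  12.2  87.7] mean [520.2 265.3]
lid side [134, 243, 131, 95, 5893] rect [607.3 264.4 229.8 213.9  87.4] mean [608.1 273.1]
tabtop side [290, 228, 9, 9, 45] rect [497.7  38.7  12.4  34.2   2.1] mean [498.3  38.7]
stand side [279, 258, 39, 29, 488] rect [487.6  37.6  66.3 108.8   5.1] mean [484.   46.9]
rail side [300, 137, 66, 63, 403] rect [ 551.1 -232.8   25.1  351.2    1.4] mean [ 550.5 -218.7]
handle side [208, 273, 37, 36, 270] rect [517.4 270.  118.4  22.4  87.9] mean [520.1 270.5]
```

View pics/p.png

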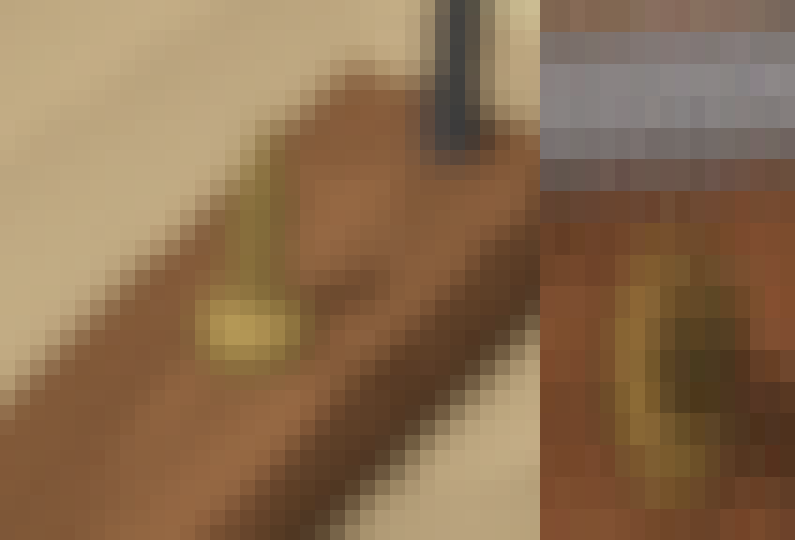

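The picture shows the pointer's brass foot centred at side px (346,201.5), its stem top at (346.7,188.5), and its foot at top px (433,211.5). I'll triangulate it.

```bash
python3 - <<'E'
from h import *
A=load("side0");B=load("top0")
for z in(18,25,40,60,75):
    print(z,ray(B,433,211.5,z).round(1),ray(A,346.2,201.5,z).round(1),ray(A,346.8,188.5,z).round(1))
for s in(A,B): print([proj(s,[552.3,-300,z]).round(1).tolist() for z in(18,30,75)])
E
```

```text
18 [ 554.4 -320.7   18. ] [ 560.8 -323.1   18. ] [ 594.6 -382.3   18. ]
25 [ 553.6 -319.2   25. ] [ 556.3 -315.1   25. ] [ 589.8 -373.9   25. ]
40 [ 551.7 -315.8   40. ] [ 546.5 -298.    40. ] [ 579.6 -355.9   40. ]
60 [ 549.2 -311.3   60. ] [ 533.6 -275.1   60. ] [ 566.  -331.9   60. ]
75 [ 547.4 -308.    75. ] [ 523.8 -258.    75. ] [ 555.8 -313.9   75. ]
[[344.6, 206.3], [344.8, 203.1], [345.4, 191.2]]
[[425.6, 212.4], [426.5, 211.8], [430.0, 209.7]]
```

```bash
python3 - <<'E'
from h import *
A=load("side0");B=load("top0")
P=cloud(B);c=B["color"]
h=cv2.cvtColor(c,cv2.COLOR_BGR2HSV)
# grey shoulders of plate, outside the centre legs
for u in list(range(293,300))+list(range(311,320)):
    w=np.array([max(0,110-int(h[v,u,1])) if P[v,u,2]<110 else 0 for v in range(228,246)]);
    if w.sum()>30: v=(w*np.arange(228,246)).sum()/w.sum();print(u,round(v,1),w.max(),P[int(round(v)),u].round(),ray(B,u,v,85).round(1))
for n,S in(("t",B),("s",A)):
    Q=cloud(S);hh=cv2.cvtColor(S["color"],cv2.COLOR_BGR2HSV);m=(hh[...,1]<70)&(Q[...,2]>62)&(Q[...,2]<186)&(abs(Q[...,0]-490)<35)&(abs(Q[...,1]-36)<45)
    q=Q[m]
    for z in range(60,190,10):
        k=q[(q[:,2]>=z)&(q[:,2]<z+10)]
        if len(k):print(n,z,len(k),k.min(0).round(),k.max(0).round())
E
```

```text
293 238.6 60 [478.  67.  85.] [479.4  66.9  85. ]
294 238.7 89 [479.  64.  82.] [479.   64.2  85. ]
295 238.8 98 [478.  62.  85.] [478.9  61.6  85. ]
296 238.8 95 [478.  59.  82.] [478.8  58.9  85. ]
297 238.5 94 [481.  56.  86.] [479.5  56.3  85. ]
298 238.6 98 [478.  54.  85.] [479.2  53.6  85. ]
299 238.5 99 [478.  51.  83.] [479.4  51.   85. ]
311 237.3 89 [483.  19.  84.] [482.1  19.2  85. ]
312 237.8 97 [480.  17.  84.] [480.7  16.6  85. ]
313 237.7 97 [480.  14.  87.] [481.   13.9  85. ]
314 237.6 93 [481.  11.  81.] [481.2  11.3  85. ]
315 237.6 90 [481.   9.  79.] [481.2   8.6  85. ]
316 237.4 87 [483.   6.  84.] [481.8   6.   85. ]
317 237.3 78 [483.   3.  82.] [481.8   3.3  85. ]
318 237.1 65 [483.   1.  85.] [482.4   0.7  85. ]
319 236.8 13 [485.  -2.  58.] [483.1  -2.   85. ]
t 60 7 [477.  14.  63.] [479.  57.  69.]
t 70 17 [476.   1.  72.] [483.  65.  80.]
t 80 29 [478.   1.  80.] [483.  67.  89.]
t 90 4 [479.  30.  93.] [480.  38.  99.]
t 100 3 [479.  40. 102.] [479.  45. 105.]
t 110 8 [480.  24. 112.] [514.  37. 120.]
t 120 55 [480.  24. 120.] [514.  47. 130.]
t 130 11 [487.  26. 130.] [508.  44. 134.]
t 140 7 [493.  24. 141.] [494.  44. 149.]
t 150 4 [493.  23. 151.] [495.  39. 159.]
t 160 6 [494.  23. 161.] [496.  43. 170.]
t 170 34 [494.  23. 171.] [503.  50. 180.]
t 180 8 [496.  23. 180.] [503.  45. 184.]
s 60 38 [478.  -1.  62.] [485.  70.  70.]
s 70 45 [477.  -0.  71.] [514.  69.  80.]
s 80 68 [476.   2.  80.] [513.  72.  90.]
s 90 40 [480.  23.  90.] [514.  51. 100.]
s 100 36 [481.  24. 100.] [516.  49. 110.]
s 110 32 [481.  23. 110.] [517.  49. 120.]
s 120 60 [480.  21. 120.] [516.  52. 130.]
s 130 36 [487.  24. 130.] [505.  51. 140.]
s 140 25 [494.  21. 140.] [504.  52. 150.]
s 150 30 [494.  21. 150.] [503.  52. 160.]
s 160 28 [496.  21. 160.] [504.  50. 170.]
s 170 41 [495.  18. 170.] [506.  52. 180.]
s 180 12 [494.  25. 180.] [504.  52. 185.]
```

{"method": "apply_moves", "body": {
  "steps": [
    [1,0,0,-25,0,0,-1],
    [1,0,0,-25,0,0,-1],
    [1,0,0,-25,0,0,-1],
    [1,0,0,-25,0,0,-1],
    [1,0,0,-25,0,0,-1],
    [1,0,0,-25,0,0,-1],
    [1,0,0,0,0,0,-1],
    [1,0,0,0,0,0,-1]
  ]
}}

```text
time: 0.9
tool_pos: [222.6, -557.5, 382.2]
tcp_rot: [179.9, 0.1, 62.0]
ft_force: [-0.1, 0.1, 0.7]
finger_gap: 85.2
grip_force: 0.0
```

{"method": "apply_moves", "body": {
  "steps": [
    [1,45,15,0,0,0,-1],
    [1,45,15,0,0,0,-1],
    [1,45,15,0,0,0,-1],
    [1,45,15,0,0,0,-1],
    [1,45,15,0,0,0,-1],
    [1,45,15,0,0,0,-1],
    [1,45,15,0,0,0,-0.3],
    [1,45,15,0,0,0,0]
  ]
}}

```text
time: 1.7
tool_pos: [406.8, -231.2, 380.7]
tcp_rot: [-180.0, -0.0, 93.3]
ft_force: [-0.7, -0.2, 0.6]
finger_gap: 85.7
grip_force: 0.0
```

```bash
cat > d.py <<'E'
import sys,numpy as np
from bench import r
from scipy.spatial.transform import Rotation as R
def delta(tgt,yaw,tilt=0):
    "tilt: rotation about world rail/tank y, deg"
    s=r.sense();C=R.from_euler("xyz",s["tcp_rot"],degrees=True)
    G=R.from_euler("z",yaw-90,degrees=True)*R.from_euler("y",tilt,degrees=True)*R.from_euler("xyz",[180,0,90],degrees=True)
    print("pos",s["tool_pos"].round(1),"rot",s["tcp_rot"].round(2),"F",s["ft_force"].round(1),"gap",round(s["finger_gap"],1),"t",s["time"])
    print("shift",C.inv().apply(np.array(tgt)-s["tool_pos"]).round(1),"turn units",((C.inv()*G).as_rotvec(degrees=True)/5).round(2))
a=[float(x) for x in sys.argv[1:]];delta(a[:3],a[3],a[4])
E
python3 d.py 500 37 250 93.5 0
```

```text
pos [ 406.8 -231.2  380.7] rot [-1.7997e+02 -4.0000e-02  9.3320e+01] F [-0.7 -0.2  0.6] gap 85.7 t 1.7
shift [262.3 108.7 130.8] turn units [-0.01 -0.01 -0.04]
```

{"method": "apply_moves", "body": {
  "steps": [
    [1,44,18,8,0,0,0],
    [1,44,18,8,0,0,0],
    [1,44,18,8,0,0,0],
    [1,44,18,8,0,0,0],
    [1,44,18,8,0,0,0],
    [1,42,18,8,0,0,0],
    [1,0,0,40,0.5,0,0],
    [1,0,0,40,0,0,0]
  ]
}}

```text
time: 2.5
tool_pos: [498.6, 36.2, 252.5]
tcp_rot: [-177.5, 0.0, 93.5]
ft_force: [0.4, 0.2, -0.2]
finger_gap: 85.4
grip_force: 0.0
```

```bash
python3 d.py 497 36.5 139 93.5 2.5
```

```text
pos [498.6  36.2 252.5] rot [-1.7751e+02  1.0000e-02  9.3450e+01] F [ 0.4  0.2 -0.2] gap 85.4 t 2.5
shift [  0.4   3.4 113.5] turn units [ 0.    0.   -0.01]
```

{"method": "apply_moves", "body": {
  "steps": [
    [1,0,1,30,0,0,0],
    [1,0,1,30,0,0,0],
    [1,0,1.4,30,0,0,0],
    [1,0,0,23,0,0,0],
    [-1,0,0,0,0,0,0],
    [-1,0,0,0,0,0,0],
    [-1,0,0,0,0,0,0],
    [-1,0,0,0,0,0,0]
  ],
  "squeeze": 50
}}

```text
time: 3.3
tool_pos: [497.5, 34.3, 142.2]
tcp_rot: [-177.7, 0.0, 93.3]
ft_force: [-0.4, 0.6, 1.0]
finger_gap: 28.3
grip_force: 0.0
```

{"method": "apply_moves", "body": {
  "steps": [
    [-1,0,0,0,0,0,0],
    [-1,0,0,0,0,0,0],
    [-1,0,0,0,0,0,0],
    [-1,0,0,0,0,0,0],
    [-1,0,0,0,0,0,0],
    [-1,0,0,0,0,0,0],
    [-1,0,0,0,0,0,0],
    [-1,0,0,0,0,0,0]
  ]
}}

```text
time: 4.1
tool_pos: [497.6, 34.3, 141.5]
tcp_rot: [-177.7, 0.0, 93.3]
ft_force: [4.6, 0.4, 4.7]
finger_gap: 7.3
grip_force: 49.7
```

{"method": "apply_moves", "body": {
  "steps": [
    [-1,0,0,-4,0,0,0],
    [-1,0,0,-6,0,0,0],
    [-1,0,0,-8,0,0,0],
    [-1,0,0,-8,0,0,0],
    [-1,0,0,-8,0,0,0],
    [-1,0,0,-8,0,0,0],
    [-1,0,0,-8,0,0,0],
    [-1,0,0,0,0,0,0]
  ]
}}

```text
time: 4.9
tool_pos: [498.4, 34.5, 191.0]
tcp_rot: [-177.5, 0.0, 93.3]
ft_force: [-0.1, -0.2, -2.4]
finger_gap: 7.4
grip_force: 49.4
```

{"method": "apply_moves", "body": {
  "steps": [
    [-1,0,0,-30,0,0,0],
    [-1,0,0,-40,0,0,0],
    [-1,0,0,-40,0,0,0],
    [-1,0,0,-40,0,0,0],
    [-1,0,0,-30,-0.5,0,0.5],
    [-1,-40,0,0,0,0,0],
    [-1,-40,0,0,0,0,0],
    [-1,-40,0,0,0,0,0]
  ]
}}

```text
time: 5.7
tool_pos: [507.4, -85.9, 369.9]
tcp_rot: [-180.0, 0.0, 90.8]
ft_force: [0.4, 0.1, -1.6]
finger_gap: 7.4
grip_force: 49.5
```

```bash
python3 d.py 551 -200 355 90.9 0; python3 - <<'E'
from bench import r
from h import *
for n in("side","top"):
    s=r.snapshot(n);np.savez(n+"1.npz",**s);p=r.sense()["tool_pos"];u,v=proj(s,p).astype(int)
    globals()[n]=cv2.resize(s["color"][max(0,v-60):v+60,u-60:u+60],(400,400),interpolation=cv2.INTER_CUBIC);print(n,u,v)
cv2.imwrite("pics/c1.png",np.hstack([side,top]))
E
```

```text
pos [507.4 -85.9 369.9] rot [-1.7996e+02  4.0000e-02  9.0830e+01] F [ 0.4  0.1 -1.6] gap 7.4 t 5.7
shift [-114.7   42.    15. ] turn units [-0.01  0.01 -0.01]
side 320 140
top 360 214
```

View pics/c1.png

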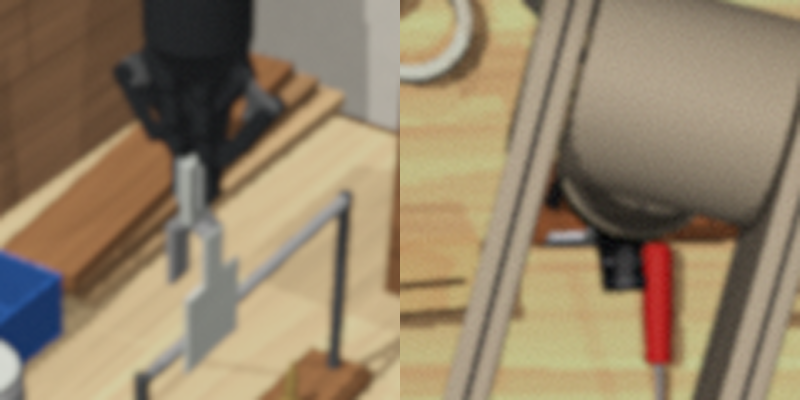

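The side crop shows the tag held upright with its plate facing the robot, and the rail behind and below it. The top view is blocked by the arm. Next I'll measure the tag's pose relative to the TCP from the side cloud.

```bash
cat > tg.py <<'E'
from h import *
from bench import r
def tag(s,t):
    Q=cloud(s);h=cv2.cvtColor(s["color"],cv2.COLOR_BGR2HSV);d=Q-t
    m=(h[...,1]<60)&(h[...,2]>70)&(abs(d[...,0])<32)&(abs(d[...,1])<45)&(d[...,2]>-125)&(d[...,2]<42);q=d[m]
    for a,b,nm in((-125,-58,"plate"),(-48,-15,"legs"),(-12,-3,"roof"),(-2,40,"tab")):
        k=q[(q[:,2]>a)&(q[:,2]<b)];f=k[k[:,0]<np.median(k[:,0])+4] if nm!="tab" else k
        print(nm,len(k),"pct",np.percentile(k,[3,50,97],axis=0).round(1).tolist())
    pl=q[(q[:,2]<-58)];pl=pl[abs(pl[:,0]-np.median(pl[:,0]))<6]
    A=np.c_[pl[:,1:],np.ones(len(pl))];c=np.linalg.lstsq(A,pl[:,0],rcond=None)[0];print("plate dx/dy,dx/dz,x0",c.round(3),"zmin",np.percentile(pl[:,2],1).round(1))
    return q
if __name__=="__main__":
    s=load("side1");tag(s,r.sense()["tool_pos"])
E
python3 tg.py
```

```text
plate 324 pct [[-17.3, -27.4, -116.3], [-14.8, 8.6, -86.2], [-11.1, 38.4, -58.8]]
legs 154 pct [[-16.9, -4.8, -47.0], [-8.2, 10.0, -31.0], [18.9, 17.6, -15.5]]
roof 30 pct [[-10.3, -7.7, -11.6], [-4.0, 8.1, -9.2], [5.4, 18.9, -5.0]]
tab 158 pct [[-9.9, 6.0, 0.1], [-1.4, 14.3, 21.8], [16.8, 20.9, 39.2]]
plate dx/dy,dx/dz,x0 [-1.8000e-02 -5.0000e-03 -1.5171e+01] zmin -117.5
```

{"method": "apply_moves", "body": {
  "steps": [
    [-1,-20,7,0,0,0,0],
    [-1,-25,10,0,0,0,0],
    [-1,-25,10,0,0,0,0],
    [-1,-25,10,0,0,0,0],
    [-1,-15,4,0,0,0,0],
    [-1,-9,1,5,0,0,0],
    [-1,0,0,5,0,0,0],
    [-1,0,0,0,0,0,0]
  ]
}}

```text
time: 6.6
tool_pos: [550.9, -202.5, 358.9]
tcp_rot: [-179.9, -0.0, 90.8]
ft_force: [-0.4, -0.7, -1.5]
finger_gap: 7.7
grip_force: 49.4
```

```bash
python3 d.py 551 -205 235 90.9 0; python3 - <<'E'
from tg import *
s=r.snapshot("side");np.savez("side2.npz",**s);t=r.sense()["tool_pos"];q=tag(s,t)
Q=cloud(s);h=cv2.cvtColor(s["color"],cv2.COLOR_BGR2HSV);m=(abs(Q[...,2]-203)<10)&(abs(Q[...,0]-551)<20)&(Q[...,1]<-85)&(Q[...,1]>-395)&(h[...,1]<110)
k=Q[m];c=np.polyfit(k[:,1],k[:,0],1);print("rail x near -205:",np.polyval(c,-205),c,len(k),np.percentile(k[:,2],[5,50,95]),np.percentile(k[:,1],[1,99]))
E
```

```text
pos [ 550.9 -202.5  358.9] rot [-1.7989e+02 -3.0000e-02  9.0780e+01] F [-0.4 -0.7 -1.5] gap 7.7 t 6.6
shift [ -2.5   0.3 123.9] turn units [-0.02 -0.01 -0.02]
plate 308 pct [[-18.1, -31.2, -119.9], [-15.6, 4.5, -86.9], [11.5, 34.8, -58.8]]
legs 138 pct [[-17.8, -10.6, -46.6], [-10.7, 5.3, -31.0], [18.0, 14.3, -15.5]]
roof 28 pct [[-9.5, -9.1, -11.8], [-4.2, 4.6, -9.0], [4.6, 16.7, -4.4]]
tab 138 pct [[-10.7, 3.3, 1.0], [-2.1, 11.4, 21.4], [14.5, 17.5, 38.6]]
plate dx/dy,dx/dz,x0 [-1.2000e-02  1.0000e-02 -1.4563e+01] zmin -121.5
rail x near -205: 551.2856401424791 [-1.40054361e-02  5.48414526e+02] 344 [198.46717187 204.29747887 208.35353179] [-393.56440181  -87.22577878]
```

{"method": "apply_moves", "body": {
  "steps": [
    [-1,0,0.7,10,0,0,0],
    [-1,0,0,15,0,0,0],
    [-1,0,0,15,0,0,0],
    [-1,0,0,15,0,0,0],
    [-1,0,0,15,0,0,0],
    [-1,0,0,15,0,0,0],
    [-1,0,0,15,0,0,0],
    [-1,0,0,15,0,0,0]
  ]
}}

```text
time: 7.45
tool_pos: [552.0, -203.6, 243.9]
tcp_rot: [-180.0, 0.1, 90.8]
ft_force: [0.0, -0.5, -1.4]
finger_gap: 7.4
grip_force: 49.5
```

{"method": "apply_moves", "body": {
  "steps": [
    [-1,0,0,5,0,0,0],
    [-1,0,0,5,0,0,0],
    [-1,0,0,4,0,0,0],
    [-1,0,0,3,0,0,0],
    [-1,0,0,2,0,0,0],
    [-1,0,0,1,0,0,0],
    [-1,0,0,1,0,0,0],
    [-1,0,0,0,0,0,0]
  ]
}}

```text
time: 8.25
tool_pos: [552.2, -203.6, 224.4]
tcp_rot: [180.0, 0.1, 90.8]
ft_force: [-0.1, 0.0, -2.2]
finger_gap: 7.3
grip_force: 49.4
```

{"method": "apply_moves", "body": {
  "steps": [
    [-1,0,0,1,0,0,0],
    [-1,0,0,1,0,0,0],
    [-1,0,0,1,0,0,0],
    [-1,0,0,1,0,0,0],
    [-1,0,0,0,0,0,0],
    [-1,0,0,0,0,0,0],
    [-1,0,0,0,0,0,0],
    [-1,0,0,0,0,0,0]
  ]
}}

```text
time: 9.05
tool_pos: [552.1, -203.6, 220.3]
tcp_rot: [180.0, 0.1, 90.8]
ft_force: [0.3, 0.1, -1.3]
finger_gap: 7.5
grip_force: 49.6
```

```bash
python3 d.py 552 -320 218 90.9 0; python3 - <<'E'
from tg import *
s=r.snapshot("side");np.savez("side3.npz",**s);t=r.sense()["tool_pos"];u,v=proj(s,t).astype(int);print(u,v)
cv2.imwrite("pics/c2.png",cv2.resize(s["color"][v-50:v+90,u-70:u+70],(560,560),interpolation=cv2.INTER_CUBIC))
E
```

```text
pos [ 552.1 -203.6  220.3] rot [1.800e+02 5.000e-02 9.076e+01] F [ 0.3  0.1 -1.3] gap 7.5 t 9.05
shift [-116.4   -1.7    2.4] turn units [ 0.    0.01 -0.03]
328 165
```

View pics/c2.png

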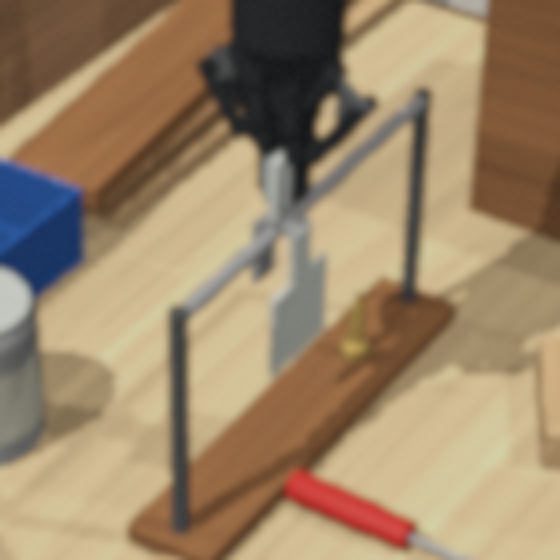

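The tag straddles the bar, with its plate on the near side at crop (300,315) and the other leg behind at (262,260). The pointer is at (357,330). I'll lower it to contact.

{"method": "apply_moves", "body": {
  "steps": [
    [-1,0,0,0.7,0,0,0],
    [-1,0,0,0.7,0,0,0],
    [-1,0,0,0.6,0,0,0],
    [-1,0,0,0,0,0,0],
    [-1,0,0,0,0,0,0],
    [-1,0,0,0,0,0,0],
    [-1,0,0,0,0,0,0],
    [-1,0,0,0,0,0,0]
  ]
}}

```text
time: 9.9
tool_pos: [552.9, -203.8, 219.5]
tcp_rot: [179.9, 0.1, 90.8]
ft_force: [0.7, 0.1, 4.8]
finger_gap: 7.7
grip_force: 50.5
```

{"method": "apply_moves", "body": {
  "steps": [
    [-1,-4,0,-0.5,0,0,0],
    [-1,-7,0,0,0,0,0],
    [-1,-7,0,0,0,0,0],
    [-1,-7,0,0,0,0,0],
    [-1,-7,0,0,0,0,0],
    [-1,-7,0,0,0,0,0],
    [-1,-7,0,0,0,0,0],
    [-1,-4,0,0,0,0,0]
  ]
}}

```text
time: 10.7
tool_pos: [553.7, -253.6, 219.4]
tcp_rot: [179.9, 0.0, 90.8]
ft_force: [4.5, 5.1, 4.6]
finger_gap: 7.0
grip_force: 50.3
```

{"method": "apply_moves", "body": {
  "steps": [
    [-1,-4,0,0,0,0,0],
    [-1,-7,0,0,0,0,0],
    [-1,-7,0,0,0,0,0],
    [-1,-7,0,0,0,0,0],
    [-1,-7,0,0,0,0,0],
    [-1,-7,0,0,0,0,0],
    [-1,-7,0,0,0,0,0],
    [-1,-4,0,0,0,0,0]
  ]
}}

```text
time: 11.5
tool_pos: [554.4, -303.5, 219.4]
tcp_rot: [179.9, 0.0, 90.8]
ft_force: [3.5, 5.5, 4.5]
finger_gap: 7.4
grip_force: 50.4
```

```bash
python3 d.py 552 -320 218 90.9 0; python3 - <<'E'
from tg import *
s=r.snapshot("side");np.savez("side4.npz",**s);t=r.sense()["tool_pos"];u,v=proj(s,t).astype(int);print(u-40,v-20)
cv2.imwrite("pics/c3.png",cv2.resize(s["color"][v-20:v+80,u-40:u+60],(600,600),interpolation=cv2.INTER_CUBIC))
tag(s,t)
E
```

```text
pos [ 554.4 -303.5  219.4] rot [1.7988e+02 1.0000e-02 9.0790e+01] F [3.5 5.5 4.5] gap 7.4 t 11.5
shift [-16.4  -2.6   1.4] turn units [ 0.02  0.   -0.02]
307 128
plate 215 pct [[-17.5, -28.4, -116.5], [-14.6, 7.1, -85.5], [-10.3, 36.1, -58.8]]
legs 98 pct [[-16.9, -23.0, -47.4], [-11.2, 8.3, -21.5], [16.3, 37.6, -15.3]]
roof 27 pct [[-10.8, -13.1, -11.7], [-3.1, 6.5, -9.3], [3.0, 37.3, -3.6]]
tab 110 pct [[-16.6, -1.3, 0.4], [-2.0, 11.7, 20.6], [14.8, 18.6, 39.1]]
plate dx/dy,dx/dz,x0 [-4.0000e-03 -1.1000e-02 -1.5531e+01] zmin -117.2
```

View pics/c3.png

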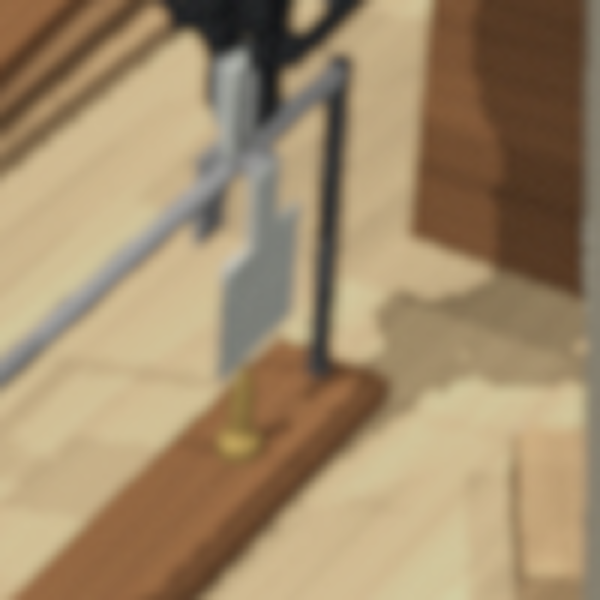

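The plate's bottom edge runs from crop (221,378) to (294,305), and the pointer stem is at crop x≈240–241 with the foot centred at (238,440). I'll compare the two in the rail plane.

```bash
python3 - <<'E'
from h import *
s=load("side4");o=s["T"][:3,3];K=s["mtx"]
n=np.array([np.cos(np.radians(.9)),np.sin(np.radians(.9)),0])
def onpl(u,v,off,c=(551.6,-238,0)):
    d=s["T"][:3,:3]@np.array([(u-K[0,2])/K[0,0],(v-K[1,2])/K[1,1],1]);k=((np.array(c)-o)@n+off)/(d@n);return (o+k*d).round(1)
cp=lambda x,y:(307+x/6-.5,128+y/6-.5)
c=s["color"].astype(int)
h=cv2.cvtColor(s["color"],cv2.COLOR_BGR2HSV)
# plate row-wise edges (low sat)
print("plate corners", onpl(*cp(221,378),-15),onpl(*cp(294,305),-15))
for v in range(165,192,3):
    us=[u for u in range(335,362) if h[v,u,1]<60 and 90<h[v,u,2]<190];
    if us: print(v,us[0],us[-1],onpl(us[0]-.5,v,-15)[1:],onpl(us[-1]+.5,v,-15)[1:])
for v in range(190,207):
    print(v,h[v,340:354].tolist() if v in(194,201) else "",)if v in(194,201) else None
    w=np.array([max(0,h[v,u,0]-17) if h[v,u,1]>90 and h[v,u,0]<40 else 0 for u in range(340,354)]);
    if w.sum(): u=(w*np.arange(340,354)).sum()/w.sum();print("brass",v,round(u,2),w.sum(),onpl(u,v,0))
E
```

```text
plate corners [ 537.  -261.1  107.3] [ 538.1 -331.9  108.5]
165 335 356 [-206.   225.8] [-333.  155.]
168 348 356 [-279.4  174.7] [-334.2  143.9]
171 346 355 [-268.6  170.7] [-329.1  136.2]
174 344 355 [-257.8  166.8] [-330.2  125. ]
177 344 355 [-258.6  156.1] [-331.4  113.6]
180 343 354 [-253.5  148.7] [-326.2  105.8]
183 343 359 [-254.3  137.9] [-359.9   74.9]
186 343 348 [-255.   126.9] [-290.9  105.3]
189 343 345 [-255.8  115.9] [-273.7  105. ]
brass 190 350.97 1272 [ 553.1 -335.4   57.5]
brass 191 350.97 1273 [ 553.1 -335.8   53.5]
brass 192 350.96 1277 [ 553.1 -336.1   49.5]
brass 193 350.96 1276 [ 553.1 -336.4   45.5]
194 [[21, 74, 207], [21, 78, 200], [19, 88, 185], [16, 109, 166], [15, 129, 150], [18, 138, 144], [20, 141, 143], [21, 139, 139], [19, 142, 133], [16, 143, 137], [14, 139, 147], [13, 139, 152], [13, 137, 154], [14, 138, 152]]
brass 194 348.83 1784 [ 552.9 -323.1   50. ]
brass 195 348.84 1783 [ 552.9 -323.5   46. ]
brass 196 347.99 2034 [ 552.9 -318.4   45.4]
brass 197 347.21 2286 [ 552.8 -313.8   44.5]
brass 198 346.49 2537 [ 552.7 -309.6   43.3]
brass 199 346.77 2292 [ 552.8 -311.6   38.3]
brass 200 346.49 1536 [ 552.7 -310.2   35.4]
201 [[14, 142, 138], [14, 142, 138], [15, 141, 143], [18, 136, 159], [21, 135, 176], [21, 132, 185], [21, 132, 183], [21, 135, 174], [21, 138, 163], [20, 141, 147], [18, 143, 125], [14, 141, 121], [14, 144, 133], [13, 142, 145]]
brass 201 346.49 1543 [ 552.7 -310.5   31.3]
brass 202 346.49 1543 [ 552.7 -310.9   27.3]
brass 203 347.0 1789 [ 552.8 -314.4   21.2]
brass 204 346.77 2286 [ 552.8 -313.3   18. ]
brass 205 346.5 3548 [ 552.8 -311.9   15.1]
brass 206 346.5 3540 [ 552.8 -312.2   11. ]<stdin>:16: RuntimeWarning: overflow encountered in scalar subtract
```

```bash
python3 - <<'E'
from h import *
for nm,R in(("side4",(340,354,192,206)),("side0",(340,354,186,206)),("top0",(425,441,204,218))):
    s=load(nm);Q=cloud(s);h=cv2.cvtColor(s["color"],cv2.COLOR_BGR2HSV).astype(int)
    o=np.zeros((480,640),bool);o[R[2]:R[3],R[0]:R[1]]=1
    m=o&(Q[...,2]>24)&(Q[...,2]<90)&(abs(Q[...,0]-552)<18);q=Q[m]
    for a,b in((22,30),(30,45),(45,60),(60,80)):
        k=q[(q[:,2]>=a)&(q[:,2]<b)]
        if len(k): print(nm,a,len(k),np.median(k,0).round(1),k.min(0).round(),k.max(0).round())
s=load("side4");Q=cloud(s);h=cv2.cvtColor(s["color"],cv2.COLOR_BGR2HSV).astype(int)
for a,b in((97,107),(107,117),(117,127),(127,137),(137,147),(147,157),(165,200)):
    k=Q[(h[...,1]<60)&(Q[...,2]>=a)&(Q[...,2]<b)&(abs(Q[...,0]-540)<7)&(abs(Q[...,1]+300)<50)];print(a,len(k),k[:,1].min().round(1),k[:,1].max().round(1),(k[:,1].min()+k[:,1].max())/2)
E
```

```text
side4 22 18 [ 552.5 -313.9   27.1] [ 545. -320.   24.] [ 564. -303.   30.]
side4 30 17 [ 553.4 -314.3   36.4] [ 548. -320.   30.] [ 562. -304.   44.]
side4 45 16 [ 552.4 -313.6   53.1] [ 550. -322.   45.] [ 557. -307.   59.]
side4 60 4 [ 553.6 -315.6   61.9] [ 550. -317.   60.] [ 559. -315.   62.]
side0 22 15 [ 552.1 -312.4   26.2] [ 538. -323.   25.] [ 566. -305.   30.]
side0 30 19 [ 552.4 -313.    34. ] [ 546. -325.   30.] [ 561. -308.   45.]
side0 45 14 [ 553.  -315.3   55.2] [ 549. -322.   46.] [ 559. -307.   60.]
side0 60 11 [ 552.7 -313.8   64.4] [ 548. -322.   61.] [ 559. -308.   74.]
top0 22 20 [ 553.3 -313.1   26.7] [ 544. -339.   24.] [ 566. -307.   30.]
top0 30 12 [ 549.3 -310.5   33.9] [ 543. -321.   30.] [ 557. -304.   43.]
top0 45 9 [ 550.6 -311.8   54.6] [ 548. -317.   46.] [ 555. -311.   60.]
top0 60 9 [ 553.  -314.7   63.9] [ 550. -319.   61.] [ 556. -311.   74.]
97 26 -334.6 -268.1 -301.35876047693216
107 28 -332.1 -267.9 -300.0237085914531
117 31 -331.5 -267.5 -299.49447981341063
127 34 -328.0 -267.9 -297.9396574916035
137 37 -335.6 -268.1 -301.84392420199094
147 35 -335.8 -265.9 -300.8300098419668
165 52 -315.2 -269.1 -292.1323035652397
```

{"method": "apply_moves", "body": {
  "steps": [
    [-1,-3,-1,0,0,0,0],
    [-1,-4,0,0,0,0,0],
    [-1,-4,0,0,0,0,0],
    [-1,-3,0,0,0,0,0],
    [-1,0,0,0,0,0,0],
    [-1,0,0,0,0,0,0],
    [-1,0,0,0,0,0,0],
    [-1,0,0,0,0,0,0]
  ]
}}

```text
time: 12.35
tool_pos: [554.0, -317.5, 219.8]
tcp_rot: [179.8, 0.1, 90.8]
ft_force: [5.8, 2.6, 4.3]
finger_gap: 7.4
grip_force: 50.4
```

```bash
python3 d.py 552 -318 218 90.9 0; python3 - <<'E'
from tg import *
ss=[r.snapshot("side") for _ in range(3)]
T=[];P=[]
for s in ss:
    Q=cloud(s);h=cv2.cvtColor(s["color"],cv2.COLOR_BGR2HSV).astype(int)
    k=Q[(h[...,1]<60)&(Q[...,2]>97)&(Q[...,2]<155)&(abs(Q[...,0]-540)<7)&(abs(Q[...,1]+314)<50)];T.append(np.r_[np.percentile(k[:,1],[1,99]),np.median(k[:,1]),np.mean(k[:,1])])
    o=np.zeros((480,640),bool);o[188:206,340:354]=1
    q=Q[o&(Q[...,2]>24)&(Q[...,2]<90)&(abs(Q[...,0]-552)<18)];P.append(np.r_[np.percentile(q[:,1],[5,95]),np.median(q[:,1]),q[:,2].max()])
print(np.mean(T,0),np.mean(P,0))
s=ss[0];cv2.imwrite("pics/c4.png",cv2.resize(s["color"][148:213,320:385],(600,600),interpolation=cv2.INTER_CUBIC))
E
```

```text
pos [ 554.  -317.5  219.8] rot [1.7982e+02 7.0000e-02 9.0800e+01] F [5.8 2.6 4.3] gap 7.4 t 12.35
shift [-0.5 -2.   1.8] turn units [ 0.04  0.01 -0.02]
[-353.56533192 -280.23961943 -313.49503486 -314.54838327] [-321.48923002 -306.17258868 -313.29214406   73.59023213]
```

View pics/c4.png

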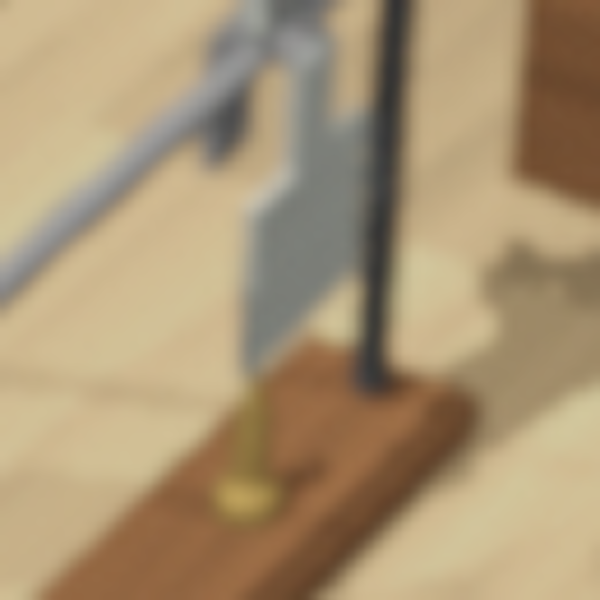

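The plate's bottom edge is centred over the pointer to within about 2 mm (tag ≈ -315, pointer ≈ -314 to -317). I'll relieve the side force, then release.

{"method": "apply_moves", "body": {
  "steps": [
    [-1,0,1,0,0,0,0],
    [-1,0,1,0,0,0,0],
    [-1,0,0,0,0,0,0],
    [-1,0,0,0,0,0,0],
    [-1,0,0,0,0,0,0],
    [-1,0,0,0,0,0,0],
    [-1,0,0,0,0,0,0],
    [-1,0,0,0,0,0,0]
  ]
}}

```text
time: 13.3
tool_pos: [554.9, -317.9, 219.3]
tcp_rot: [180.0, 0.1, 90.8]
ft_force: [1.4, 1.2, 5.0]
finger_gap: 7.6
grip_force: 50.5
```

{"method": "apply_moves", "body": {
  "steps": [
    [-0.6,0,0,0,0,0,0],
    [-0.6,0,0,0,0,0,0],
    [-0.4,0,0,0,0,0,0],
    [-0.2,0,0,0,0,0,0],
    [0,0,0,0,0,0,0],
    [0,0,0,0,0,0,0],
    [0,0,0,-5,0,0,0],
    [0,0,0,-10,0,0,0]
  ]
}}

```text
time: 14.1
tool_pos: [554.2, -317.3, 233.5]
tcp_rot: [-179.9, -0.0, 90.8]
ft_force: [0.7, -0.1, -0.3]
finger_gap: 42.5
grip_force: 0.0
```

{"method": "apply_moves", "body": {
  "steps": [
    [0,0,0,-20,0,0,0],
    [0,0,0,-20,0,0,0],
    [0,0,0,-20,0,0,0],
    [0.5,0,0,-20,0,0,0],
    [1,0,0,-20,0,0,0],
    [1,30,0,0,0,0,0],
    [1,40,0,0,0,0,0],
    [1,40,0,0,0,0,0]
  ]
}}

```text
time: 14.9
tool_pos: [553.1, -206.8, 335.1]
tcp_rot: [179.9, 0.1, 90.7]
ft_force: [0.9, 0.3, 0.3]
finger_gap: 85.7
grip_force: 0.0
```

```bash
python3 d.py 519.5 266 250 87.8 0; python3 - <<'E'
from tg import *
ss=[r.snapshot("side") for _ in range(2)]
for s in ss:
    Q=cloud(s);h=cv2.cvtColor(s["color"],cv2.COLOR_BGR2HSV).astype(int)
    for a,b in((97,155),(155,205),(212,250)):
        k=Q[(h[...,1]<60)&(Q[...,2]>a)&(Q[...,2]<b)&(abs(Q[...,0]-547)<(9 if a<210 else 20))&(Q[...,1]<-275)&(Q[...,1]>-350)]
        if len(k):print(a,len(k),np.percentile(k,[2,50,98],axis=0).round(1).tolist())
s=ss[0];cv2.imwrite("pics/c5.png",cv2.resize(s["color"][128:208,310:390],(600,600),interpolation=cv2.INTER_CUBIC))
E
```

```text
pos [ 553.1 -206.8  335.1] rot [1.7992e+02 9.0000e-02 9.0690e+01] F [0.9 0.3 0.3] gap 85.7 t 14.9
shift [473.3 -28.1  84.4] turn units [0.02 0.02 0.58]
97 173 [[539.4, -347.1, 102.3], [542.1, -311.7, 129.3], [545.3, -280.4, 154.1]]
155 117 [[538.5, -346.2, 156.0], [541.6, -313.4, 183.7], [553.0, -282.0, 204.7]]
212 78 [[547.8, -329.3, 213.3], [551.4, -309.0, 231.2], [558.9, -299.1, 249.2]]
97 175 [[538.4, -348.2, 104.9], [541.9, -313.1, 128.9], [545.9, -281.2, 154.7]]
155 115 [[538.1, -347.0, 156.2], [541.5, -312.1, 177.4], [553.6, -283.8, 204.1]]
212 83 [[548.1, -331.7, 212.6], [551.3, -309.6, 231.5], [558.5, -298.3, 249.8]]
```

View pics/c5.png

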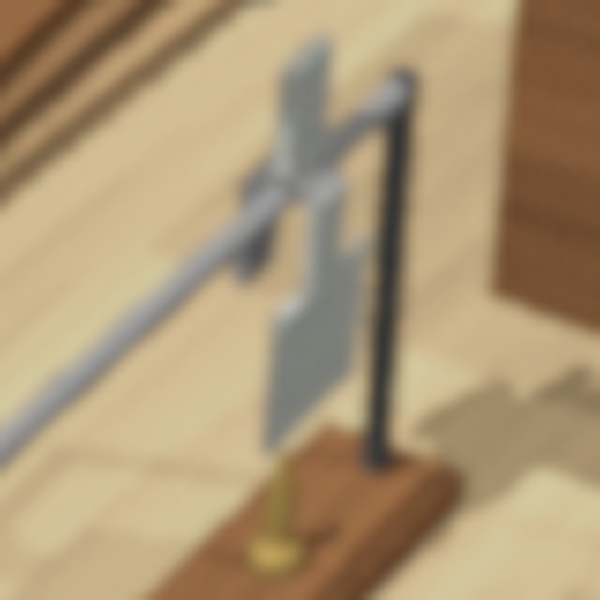

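The tag hangs freely on the bar with its plate over the pointer and its tab centre at y ≈ -315. Next is the lid.

{"method": "apply_moves", "body": {
  "steps": [
    [1,45,-3,0,0,0,0.58],
    [1,45,-1,0,0,0,0],
    [1,45,0,0,0,0,0],
    [1,45,0,0,0,0,0],
    [1,45,0,0,0,0,0],
    [1,45,0,0,0,0,0],
    [1,45,0,0,0,0,0],
    [1,45,0,0,0,0,0]
  ]
}}

```text
time: 15.8
tool_pos: [560.5, 153.7, 334.8]
tcp_rot: [179.9, 0.0, 87.8]
ft_force: [0.4, -0.2, -0.0]
finger_gap: 85.4
grip_force: 0.0
```

```bash
python3 d.py 519.8 266.5 250 87.8 0
```

```text
pos [560.5 153.7 334.8] rot [1.799e+02 5.000e-02 8.784e+01] F [ 0.4 -0.2 -0. ] gap 85.4 t 15.8
shift [111.2 -45.1  84.6] turn units [0.02 0.01 0.01]
```

{"method": "apply_moves", "body": {
  "steps": [
    [1,30,-12,0,0,0,0],
    [1,30,-12,0,0,0,0],
    [1,30,-12,0,0,0,0],
    [1,21,-9,10,0,0,0],
    [1,0,0,25,0,0,0],
    [1,0,0,25,0,0,0],
    [1,0,0,25,0,0,0],
    [1,0,0,0,0,0,0]
  ]
}}

```text
time: 16.6
tool_pos: [518.0, 263.9, 244.9]
tcp_rot: [-179.7, 0.2, 87.9]
ft_force: [-0.1, 1.0, -0.4]
finger_gap: 85.8
grip_force: 0.0
```

```bash
python3 d.py 519.8 266.5 144 87.8 0
```

```text
pos [518.  263.9 244.9] rot [-179.69    0.2    87.86] F [-0.1  1.  -0.4] gap 85.8 t 16.6
shift [  3.1   2.3 100.9] turn units [-0.06  0.04  0.01]
```

{"method": "apply_moves", "body": {
  "steps": [
    [1,1.5,1.5,25,0,0,0],
    [1,0,0,25,0,0,0],
    [1,0,0,25,0,0,0],
    [1,0,0,15,0,0,0],
    [1,0,0,10,0,0,0],
    [0,0,0,0,0,0,0],
    [0,0,0,0,0,0,0],
    [0,0,0,0,0,0,0]
  ]
}}

```text
time: 17.4
tool_pos: [522.0, 266.5, 150.1]
tcp_rot: [179.9, -0.0, 87.9]
ft_force: [0.5, 0.7, -0.2]
finger_gap: 43.9
grip_force: 0.0
```

{"method": "apply_moves", "body": {
  "steps": [
    [-1,0,0,0,0,0,0],
    [-1,0,0,0,0,0,0],
    [-1,0,0,0,0,0,0],
    [-1,0,0,0,0,0,0],
    [-1,0,0,0,0,0,0],
    [-1,0,0,0,0,0,0],
    [-1,0,0,0,0,0,0],
    [-1,0,0,0,0,0,0]
  ],
  "squeeze": 80
}}

```text
time: 18.2
tool_pos: [522.6, 266.3, 149.5]
tcp_rot: [179.8, 0.0, 87.8]
ft_force: [4.6, 0.8, 0.8]
finger_gap: 9.0
grip_force: 78.1
```

```bash
python3 d.py 533 266.5 180 87.8 11
```

```text
pos [522.6 266.3 149.5] rot [179.8    0.    87.85] F [4.6 0.8 0.8] gap 9.0 t 18.2
shift [  0.6  10.5 -30.5] turn units [2.24 0.   0.01]
```

Gap 9 < 12 mm: the bar is being pinched too high, so I'll reopen and go lower.

{"method": "apply_moves", "body": {
  "steps": [
    [0,0,0,0,0,0,0],
    [0,0,0,0,0,0,0],
    [0,0,-1,3,0,0,0],
    [0,0,-0.5,4,0,0,0],
    [-1,0,0,0,0,0,0],
    [-1,0,0,0,0,0,0],
    [-1,0,0,0,0,0,0],
    [-1,0,0,0,0,0,0]
  ]
}}

```text
time: 19.0
tool_pos: [522.6, 266.0, 141.4]
tcp_rot: [179.6, 0.0, 87.8]
ft_force: [17.3, 2.0, -10.9]
finger_gap: 9.5
grip_force: 77.7
```

{"method": "apply_moves", "body": {
  "steps": [
    [-1,0,0,0,0,0,0],
    [-1,0,0,0,0,0,0],
    [-1,0,0,0,0,0,0],
    [-1,0,0,0,0,0,0],
    [-1,0,0,0,0,0,0],
    [-1,0,0,0,0,0,0],
    [-1,0,0,0,0,0,0],
    [-1,0,0,0,0,0,0]
  ]
}}

```text
time: 19.8
tool_pos: [522.6, 266.0, 141.3]
tcp_rot: [179.7, 0.0, 87.8]
ft_force: [17.5, 1.7, -12.3]
finger_gap: 9.6
grip_force: 77.7
```

```bash
python3 d.py 533 266.5 180 87.8 11
```

```text
pos [522.6 266.  141.3] rot [1.7965e+02 1.0000e-02 8.7810e+01] F [ 17.5   1.7 -12.3] gap 9.6 t 19.8
shift [  0.9  10.6 -38.6] turn units [2.27 0.   0.  ]
```

{"method": "apply_moves", "body": {
  "steps": [
    [-1,0,1.5,0,0,0,0],
    [-1,0,0,0,0,0,0],
    [-1,0,0.3,-1.7,0.1,0,0],
    [-1,0,0.3,-1.7,0.1,0,0],
    [-1,0,0.3,-1.7,0.1,0,0],
    [-1,0,0.3,-1.7,0.1,0,0],
    [-1,0,0.3,-1.7,0.1,0,0],
    [-1,0,0.3,-1.7,0.1,0,0]
  ]
}}

```text
time: 20.6
tool_pos: [523.7, 265.9, 149.5]
tcp_rot: [-177.0, 0.1, 87.8]
ft_force: [10.8, 3.0, -15.0]
finger_gap: 9.7
grip_force: 78.4
```

{"method": "apply_moves", "body": {
  "steps": [
    [-1,0,0.4,-2,0.12,0,0],
    [-1,0,0.4,-2,0.12,0,0],
    [-1,0,0.4,-2,0.12,0,0],
    [-1,0,0.4,-2,0.12,0,0],
    [-1,0,0.4,-2,0.12,0,0],
    [-1,0,0.4,-2,0.12,0,0],
    [-1,0,0,0,0,0,0],
    [-1,0,0,0,0,0,0]
  ]
}}

```text
time: 21.4
tool_pos: [526.9, 265.7, 162.3]
tcp_rot: [-173.4, 0.1, 87.8]
ft_force: [5.9, 1.4, -7.6]
finger_gap: 9.6
grip_force: 79.2
```

```bash
cat > lid.py <<'E'
from tg import *
from bench import r
ss=[r.snapshot("side") for _ in range(2)]+[load("side0")]
for s in ss:
    Q=cloud(s);h=cv2.cvtColor(s["color"],cv2.COLOR_BGR2HSV).astype(int)
    a=np.radians(-2.2);d=Q-np.array([519.8,266,0]);X=d[...,0]*np.cos(a)+d[...,1]*np.sin(a);Y=-d[...,0]*np.sin(a)+d[...,1]*np.cos(a)
    m=(h[...,0]>55)&(h[...,0]<98)&(h[...,1]>80)&(abs(Y)<105)&(X>0)&(X<170)&(Q[...,2]>112)
    p=np.c_[X[m],Q[...,2][m]]
    c=np.polyfit(p[:,0],p[:,1],1)
    for _ in range(3):
        e=abs(np.polyval(c,p[:,0])-p[:,1])<8;c=np.polyfit(p[e,0],p[e,1],1)
    print("lid slope rad",np.arctan(-c[0]).round(3),"z at hinge",np.polyval(c,190).round(1),"at front edge",np.polyval(c,-22).round(1),e.sum())
E
python3 lid.py; python3 d.py 533 266.5 180 87.8 11
```

```text
lid slope rad 0.109 z at hinge 123.4 at front edge 146.7 2931
lid slope rad 0.111 z at hinge 123.3 at front edge 147.0 2941
lid slope rad -0.0 z at hinge 122.8 at front edge 122.7 4218
pos [526.9 265.8 162.3] rot [-1.7344e+02  7.0000e-02  8.7840e+01] F [ 5.8  2.  -8.7] gap 9.5 t 21.5
shift [  1.    4.  -18.3] turn units [0.89 0.02 0.01]
```

{"method": "apply_moves", "body": {
  "steps": [
    [-1,0,0.4,-2.2,0.13,0,0],
    [-1,0,0.4,-2.2,0.13,0,0],
    [-1,0,0.4,-2.2,0.13,0,0],
    [-1,0,0.4,-2.2,0.13,0,0],
    [-1,0,0.4,-2.2,0.13,0,0],
    [-1,0,0.4,-2.2,0.13,0,0],
    [-1,0,0.4,-2.0,0.13,0,0],
    [-1,0,0,0,0,0,0]
  ]
}}

```text
time: 22.3
tool_pos: [531.7, 265.6, 177.5]
tcp_rot: [-168.8, 0.1, 87.8]
ft_force: [5.1, -0.1, -7.4]
finger_gap: 9.4
grip_force: 79.3
```

```bash
python3 lid.py; python3 d.py 533 266.5 180 87.8 11
python3 - <<'E'
from bench import r
import cv2,numpy as np
a=r.snapshot("side")["color"];b=r.snapshot("top")["color"]
cv2.imwrite("pics/f.png",np.hstack([a[120:370,100:400],b[120:370,160:460]]))
E
```

```text
lid slope rad 0.191 z at hinge 124.1 at front edge 165.1 2750
lid slope rad 0.193 z at hinge 123.8 at front edge 165.3 2760
lid slope rad -0.0 z at hinge 122.8 at front edge 122.7 4218
pos [531.7 265.6 177.5] rot [-1.6887e+02  7.0000e-02  8.7850e+01] F [ 6.5 -0.8 -7.6] gap 9.6 t 22.4
shift [ 1.   0.7 -2.7] turn units [-0.03  0.02  0.01]
```

View pics/f.png

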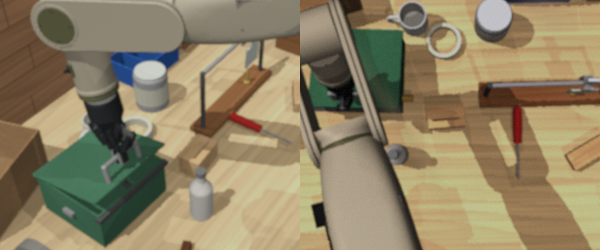

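The lid is held open at about 0.19 rad, so its front edge is up about 40 mm. The tag is still on the rail and the bystanders look untouched.

```bash
python3 -c "
from bench import r
print(r.hand_in())"
```

```text
the job is handed in; nothing more can be done
None
```

The job is handed in, with no verdict returned: the tag hangs on the rail over the pointer (within about 2 mm by the camera), and the arm holds the lid open about 0.19 rad, its front edge up about 40 mm, finished at 22 s of the 58 s allowed.

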